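# Load the salve jar into the studio carousel and present it at the front

## Robot

A 7-joint arm with a two-finger parallel gripper is mounted at the origin on a cart in front of the work surface, level with it; the furniture and walls round the work are solid. World frame = base frame: x ahead of the robot, y to its left, z up, the work surface at z = 0. Lengths are in m, angles in rad, forces in N, time in s.
With the tool pointing down it reaches from about 0.425 to 0.925 m from the base axis. Payload 6.8 kg.
Tool frame: the origin (TCP) lies between the finger pads; the fingertips stand 11 mm ahead of it and the grasp point (between the pads) lies 8 mm behind it; z points along the fingers, y is the line along which they close (so a half turn about z gives the same grasp; the last joint's range is limited). The gripper opens to 85 mm and grips with 20 to 120 N. Pads are 22 mm wide; open, the fingers measure 114 mm over their backs; the gripper's body (76 mm by 85 mm) begins 54 mm behind the grasp point. The pads swing forward as they close: fully open they stand 13 mm farther back than shut.
Start: joints at [-1.428, 0.477, 0.022, 1.555, -0.011, 1.109, -0.083], TCP at [0.168, 0.654, 0.242] pointing down, gripper open.
Joint ranges: [-2.96, 2.96], [-0.34, 2.1], [-1.41, 1.46], [0.24, 2.44], [-1.37, 4.51], [0.17, 1.92], [-2.96, 2.96]. Speed limits (rad/s): [2.39, 2.39, 3.14, 3.14, 3.14, 3.14, 3.14].

## Interface

Orientations are given as a rotation vector (axis times angle).
In Python, from bench import r gives the robot as it stands.
- The arm moves only by the tool send_rows, never from a script. Its argument "deltas" is a list of rows, each an object of numbers: "dx", "dy", "dz": the shift along the world's x, y, z in mm; "rx", "ry", "rz": the turn, a rotation vector about the world's x, y, z in degrees. A call has 1 to 5 rows; each row is the pose to reach, as a shift and turn from the pose commanded when the call began; what a row does not reach only later rows make up. A row lasts 1/12 s, in which the tool goes at most 41.7 mm and 7.16 degrees, less where a joint would pass 70% of its speed; a pose out of reach is approached as far as the arm can. A call with a gripper value outside its range is refused whole. "jaw" is the finger opening in mm, from 0 to 85.4, set as the call begins (left out, the last holds). The fingers move at their own pace and stop on an object; "newtons" is the grip in N (left out, the last holds). Time passes only in rows, so rows that repeat a pose let the fingers close. It gives the time, the measured TCP pose, the force, the opening and the grip force at its end, in the units of the state.
- r.get_obs(): the state, without advancing time (a new reading comes with each control period).
- r.grab_frame(name): name is "scene" or "side" or "wrist"; returns a dict with "frame" (420x560x3 uint8, blue, green, red), "z_map" (420x560 float32, m along the optical axis (not along the pixel's ray), 0 where there is no reading), "vertical_fov" (degrees; the focal length in pixels is half the picture's height over the tangent of half this angle, whatever the lens; pixels are square), "cx", "cy" (the principal point, pixels), "distortion" ([k1, k2, p1, p2, k3] as OpenCV has them; the pictures are not rectified), "xyz" and "orientation" of the camera in the world. Camera axes: x right, y down, z forward; pixel columns grow to the right and rows downward; lengths in m; the calibration is good to about 2 mm. A picture is of the moment at which its call begins.
- r.hand_in(): hands the job in; it is judged then, once.
The state is a dict: "clock": time; "joints": joint angles; "qvel": joint speeds; "tau": joint torques, N m; "tcp_pos": TCP position; "orientation": TCP orientation; "contact_force": force on the tool from outside, world axes, zero at the start; "moment": the same for the moment, N m; "grip_width": finger opening in m; "gripper_force": force on a finger pad.
Only numpy, scipy, OpenCV 4.12 (cv2) and the standard library are available. Lean on these libraries where they do the work, as an engineer would, in place of code of your own. Each camera call takes 0.05 s, during which the arm holds its last target. There are 200 camera calls.

## Task

Put the salve jar upright into the round nest of its own size on the carousel and let go of it. Then turn the carousel until that nest and the jar stand in line with the pointer at the front of the foot, and finish there while still gripping the bar on top of the carousel, holding it still - do not let go at the end. Leave the dropper bottles and the tape roll where they are.

Things in the scene. Friction and masses are not known exactly. Their poses are not given: they have to be found in the camera images.
- salve_jar: round salve jar, white body with a black lid that stays on; 60 mm across (lid; body 58 mm), 50 mm tall, about 110 g, stands upright on the work surface. Origin at the centre of its underside, z up. It can be gripped across the lid (from 32 to 50 mm above the origin).
- carousel_base: dark steel foot of the carousel, fixed. Origin on the turning axis at the work surface, z up. Its -x axis runs along the pointer: a low bar with a steel diamond tip, 16 mm tall and reaching 159 mm out from the axis, that sticks out from under the turntable at the front, roughly towards the robot.
- jar_nest (a point): centre of the inner floor of the wide round nest (66 mm inside diameter, 12 mm deep, floor 20 mm above the work surface). It turns with the turntable.
- carousel_top: turntable: aluminium disc, 240 mm across, upper face at z 18 mm, with three grey nests 72 mm from the axis, 120 degrees apart, rims up to z 32 mm: a wide round one (66 mm inside, the jar's), a square one (66 mm inside), a smaller round one (46 mm inside). Origin on the axis at the work surface; its -x axis points to the wide round nest. Turns both ways, stays where left; friction 0.06 N m.
- tall_bottle: bystander: white dropper bottle with a black tip, 43 mm across, 130 mm tall, standing upright; origin at the centre of its underside
- small_bottle: bystander: slim dropper bottle, 32 mm across, 92 mm tall, standing upright; origin at the centre of its underside
- tape_roll: bystander: roll of tape lying flat, 64 mm across, 19 mm tall; origin at the centre of its underside
- grip_bar (a point): centre of the black grip bar on a thin post at the middle of the turntable, turning with it: 14 mm thick (along the turntable's x), 50 mm long (its y), 30 mm tall, from 87 to 117 mm above the work surface, the point at 102 mm. A seated jar's lid reaches 70 mm. At the start the wide nest is 0.9 to 2.3 rad anticlockwise (from above) from the pointer.
There are look-alikes about, which are no part of the job. Of the things that look like the salve_jar, the smallest one is meant.

How it is judged:
On the way, in this order (a step that is already met when the one before it is completed fails the run):
1. the jar sits upright on the floor of the wide round nest, let go, before the carousel has been turned to the front (horizontal distance between salve_jar and jar_nest below 0.007 m and z of salve_jar in the frame of jar_nest below 0.003 m and angle between salve_jar's own z axis and vertical below 0.08 rad and contact force between the fingers and salve_jar below 0.1 N and x of jar_nest in the frame of carousel_base above -0.06 m), for 0.2 s.
2. the nest with the jar stands at the pointer and the bar is gripped (x of jar_nest in the frame of carousel_base below -0.06 m and y of jar_nest in the frame of carousel_base between -0.01 and 0.01 m and contact force between the fingers and carousel_top above 3 N and distance between the grasp point and grip_bar below 0.04 m), for 0.2 s.
At the end, for the whole second after the job is handed in: Jar upright (0.08 rad) on the floor of the wide round nest (centre within 7 mm, height 3 mm), not touched by the fingers; that nest at the pointer within 10 mm sideways; turntable still (under 0.05 rad/s); fingers grip the bar with more than 3 N, grasp point within 40 mm of its centre (all of step 2 and horizontal distance between salve_jar and jar_nest below 0.007 m and z of salve_jar in the frame of jar_nest below 0.003 m and angle between salve_jar's own z axis and vertical below 0.08 rad and contact force between the fingers and salve_jar below 0.1 N and angular speed of carousel_top below 0.05 rad/s); the arm keeps its last pose, push and grip.
It fails at once if the tall bottle is moved more than 25 mm (distance of tall_bottle from where it was at the start of the episode above 0.025 m).
It fails at once if the small bottle is moved more than 25 mm (distance of small_bottle from where it was at the start of the episode above 0.025 m).
It fails at once if the tape roll is moved more than 25 mm (distance of tape_roll from where it was at the start of the episode above 0.025 m).
It fails at once if the jar is tipped over (angle between salve_jar's own z axis and vertical above 0.7 rad).
It also fails if it takes over 64 s, if anything falls off the work surface, if the arm or the gripper's body presses on something with over 40 N, if the wrist force passes 120 N, or if a joint passes its speed limit or range.

## Working session

There is one attempt and no reset: what is moved stays moved. The work goes in short steps, Python scripts to look and compute and a tool call to move; the robot and the scene stay as the last step left them, time stands still between calls to the robot, and variables do not carry over. Pictures are saved under pics/ and viewed, at most 10 in all, crops included, and the job is handed in when it is done.

Besides the shell and the picture viewer there is one more tool, called after "Request:" as name(argument=value, ...), one argument or row to a line, values as JSON. send_rows: Moves the arm, as the interface text tells. Its arguments: {"type":"object","properties":{"deltas":{"type":"array","items":{"type":"object","properties":{"dx":{"type":"number"},"dy":{"type":"number"},"dz":{"type":"number"},"rx":{"type":"number"},"ry":{"type":"number"},"rz":{"type":"number"}}}},"jaw":{"type":"number"},"newtons":{"type":"number"}},"required":["deltas"]}

```bash
mkdir -p pics
cat > h.py <<'E'
import numpy as np, cv2
from scipy.spatial.transform import Rotation as R
from bench import r
def grab(n):
    f=r.grab_frame(n); h,w=f["frame"].shape[:2]
    fl=h/2/np.tan(np.radians(f["vertical_fov"])/2)
    f["K"]=np.array([[fl,0,f["cx"]],[0,fl,f["cy"]],[0,0,1]]); f["D"]=np.array(f["distortion"],float)
    o=np.array(f["orientation"],float); f["R"]=R.from_rotvec(o).as_matrix() if o.size==3 else (o if o.shape==(3,3) else R.from_quat(o).as_matrix())
    f["t"]=np.array(f["xyz"]); return f
def rays(f,px):
    p=cv2.undistortPoints(np.array(px,float).reshape(-1,1,2),f["K"],f["D"]).reshape(-1,2)
    return np.c_[p,np.ones(len(p))]
def onplane(f,px,z):
    d=rays(f,px)@f["R"].T; return f["t"]+d*((z-f["t"][2])/d[:,2])[:,None]
def cloud(f):
    h,w=f["z_map"].shape; u,v=np.meshgrid(np.arange(w),np.arange(h))
    d=rays(f,np.c_[u.ravel(),v.ravel()])*f["z_map"].ravel()[:,None]
    return (d@f["R"].T+f["t"]).reshape(h,w,3)
E
python3 - <<'E'
from h import *
o=r.get_obs(); print(o["clock"],o["tcp_pos"],o["orientation"])
for n in("scene","side"):
    f=grab(n); cv2.imwrite(f"pics/{n}0.png",f["frame"]); print(n,f["xyz"],f["orientation"],f["vertical_fov"],f["distortion"])
E
```

```text
0.0 [0.16740293 0.65331879 0.2413148 ] [-3.92876038e-01 -3.11686946e+00  2.87879373e-03]
scene [-0.35491866 -0.63814315  0.9794319 ] [-2.07316368  1.09617971 -0.50804254] 43.416855460800775 [-0.01503315  0.          0.          0.          0.        ]
side [0.57792274 1.23957619 1.03298861] [-0.0483719  -2.7889978   1.42940279] 42.30825679512428 [-0.0944692  0.         0.         0.         0.       ]
```

View pics/scene0.png

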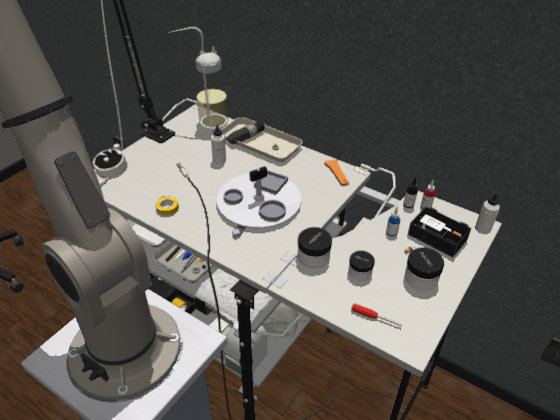

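View pics/side0.png

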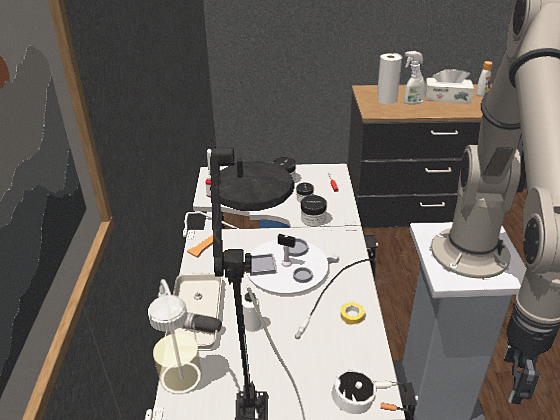

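Scene view: the carousel is at about (258,197), with its wide nest at (272,210), small round nest at (233,196), square nest at (272,182) and pointer tip at (237,232). There are three jar-like things: (315,247), (361,264) and (424,269). The one at (361,264) looks smallest and closest to a 60 mm lid. I'll measure it and crop to confirm.

Run:
```python
from h import *
f=grab("scene"); P=cloud(f); im=f["frame"]
cv2.imwrite("pics/crop1.png",cv2.resize(im[140:310,190:460],None,fx=2.9,fy=2.9,interpolation=cv2.INTER_CUBIC))
hsv=cv2.cvtColor(im,cv2.COLOR_BGR2HSV)
for (u,v) in [(315,240),(361,260),(424,262)]:
    top=P[v,u,2]; w=np.zeros(im.shape[:2],bool); w[v-28:v+28,u-28:u+28]=1
    m=w&(abs(P[...,2]-top)<.006)&(hsv[...,2]<110)
    q=P[m]; c,rad=cv2.minEnclosingCircle(q[:,:2].astype(np.float32)); print((u,v),"top",top,"c",c,"diam",2*rad, q[:,:2].mean(0))
for (u,v) in [(258,173),(272,210),(233,196),(272,182),(237,232),(218,150),(167,207),(330,285),(345,215)]: print((u,v),P[v,u].round(3))
# bar
m=(P[...,2]>.085)&(P[...,2]<.125); m[:160]=0;m[190:]=0;m[:,:240]=0;m[:,280:]=0
q=P[m];print("bar",q.mean(0),q.min(0),q.max(0))
```

```text
(315, 240) top 0.07115244065216453 c (0.4587613642215729, -0.19487135112285614) diam 0.08488087356090546 [ 0.45779403 -0.19601744]
(361, 260) top 0.04952093100041122 c (0.48121926188468933, -0.3174678385257721) diam 0.062069155275821686 [ 0.47842673 -0.3174289 ]
(424, 262) top 0.06894403055152709 c (0.5487629771232605, -0.4487428665161133) diam 0.0873708501458168 [ 0.54549155 -0.4497323 ]
(258, 173) [0.553 0.043 0.107]
(272, 210) [ 0.531 -0.018  0.02 ]
(233, 196) [0.519 0.108 0.018]
(272, 182) [0.629 0.05  0.023]
(237, 232) [0.412 0.011 0.015]
(218, 150) [0.636 0.255 0.05 ]
(167, 207) [0.38  0.23  0.016]
(330, 285) [ 0.405 -0.276  0.001]
(345, 215) [ 0.921 -0.059 -0.268]
bar [0.55145391 0.04363371 0.10615832] [0.52902085 0.02951221 0.08505325] [0.5779016  0.06362895 0.12390082]
```

View pics/crop1.png

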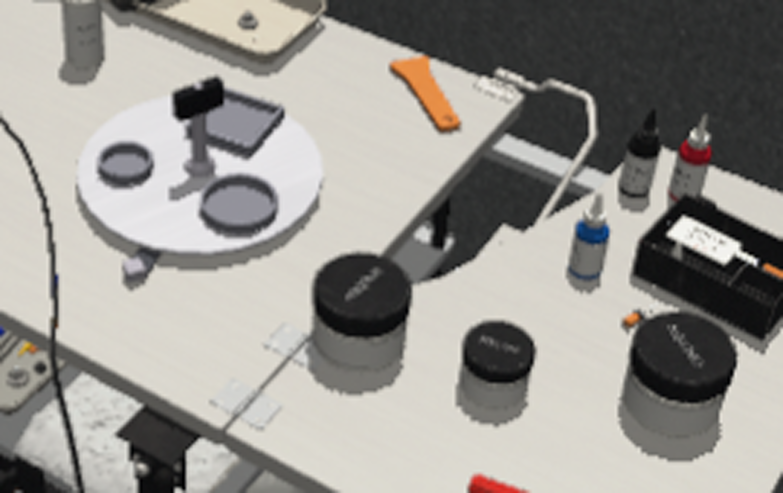

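The crop confirms it: the middle jar (361,264) has a 62 mm lid and a 50 mm top, so it is the salve jar. The other two are about 85 mm across and 70 mm tall. Next I'll measure the carousel geometry and any overhead obstacles.

```bash
cat > car.py <<'E'
from h import *
from scipy.optimize import least_squares
def circ(q,rad=None):
    q=q[:,:2]; g=lambda p: np.hypot(q[:,0]-p[0],q[:,1]-p[1])-(rad if rad else p[2])
    return least_squares(g,[*q.mean(0),rad or .1],loss="soft_l1",f_scale=.002).x
E
python3 - <<'E'
from car import *
for n in("scene","side"):
    f=grab(n); P=cloud(f); hsv=cv2.cvtColor(f["frame"],cv2.COLOR_BGR2HSV)
    d=np.hypot(P[...,0]-.553,P[...,1]-.043)
    m=((P[...,2]>.012)&(P[...,2]<.024)&(d<.14)&(hsv[...,2]>150)).astype(np.uint8)
    k=max(cv2.findContours(m,cv2.RETR_EXTERNAL,cv2.CHAIN_APPROX_NONE)[0],key=cv2.contourArea)
    h=cv2.convexHull(k)[:,0].astype(float); q=onplane(f,h,.018); print(n,"disc",circ(q))
    m=(P[...,2]>.028)&(P[...,2]<.036)&(d<.14)
    l,lab,st,c=cv2.connectedComponentsWithStats(m.astype(np.uint8))
    for i in range(1,l):
        if st[i,4]>25:
            q=P[lab==i]; print(" rim",c[i].round(),st[i,4],circ(q).round(4))
    m=(P[...,2]>.09)&(P[...,2]<.125)&(d<.06); q=P[m]; print(" bar",len(q),((q.min(0)+q.max(0))/2).round(3),"top",np.percentile(q[:,2],98))
    t=P[(P[...,2]>.114)&(P[...,2]<.125)&(d<.06)]; print("  bartop", cv2.minAreaRect(t[:,:2].astype(np.float32)*1000))
    m=(P[...,2]>.010)&(P[...,2]<.022)&(d>.125)&(d<.175)&(P[...,0]<.5); q=P[m]
    if len(q): print(" pointer",len(q),q.mean(0),q[np.argmax(d[m])])
    hi=P[(P[...,2]>.2)&(P[...,0]>.1)&(P[...,0]<1)&(abs(P[...,1])<.6)]
    if len(hi):
        hh,*e=np.histogram2d(hi[:,0],hi[:,1],bins=[np.arange(.1,1.01,.1),np.arange(-.6,.61,.1)]); 
        for a,b in zip(*np.nonzero(hh>15)):
            s=hi[(hi[:,0]>=e[0][0+a])&(hi[:,0]<e[0][a+1])&(hi[:,1]>=e[1 if len(e)>1 else 0][b])&(hi[:,1]<e[1][b+1])]
            print("  hi x%.1f y%.1f z %.2f-%.2f"%(e[0][a],e[1][b],s[:,2].min(),s[:,2].max()),len(s))
E
```

```text
scene disc [0.55504382 0.04567659 0.11965512]
 rim [277. 182.] 87 [0.6262 0.0506 0.0375]
 rim [233. 194.] 85 [0.5116 0.1034 0.0247]
 rim [272. 208.] 126 [ 0.5261 -0.0204  0.0348]
 bar 191 [0.554 0.046 0.106] top 0.11977096272190448
  bartop ((553.9130859375, 44.17556381225586), (17.97577667236328, 47.75399398803711), 64.11608123779297)
 pointer 45 [0.41242677 0.01530681 0.01515755] [0.40225617 0.01718697 0.01214338]
  hi x0.5 y0.5 z 0.20-0.26 38
  hi x0.6 y0.5 z 0.20-0.44 495
  hi x0.7 y0.3 z 0.20-0.24 66
  hi x0.7 y0.4 z 0.20-0.33 250
  hi x0.7 y0.5 z 0.31-0.32 16
  hi x0.8 y0.3 z 0.20-0.26 96
  hi x0.8 y0.4 z 0.23-0.33 184
  hi x0.9 y-0.6 z 0.20-0.57 3883
  hi x0.9 y-0.5 z 0.20-0.58 6391
  hi x0.9 y-0.4 z 0.20-0.56 5396
  hi x0.9 y-0.3 z 0.20-0.54 4563
  hi x0.9 y-0.2 z 0.20-0.51 3825
  hi x0.9 y-0.1 z 0.20-0.49 3232
  hi x0.9 y-0.0 z 0.20-0.47 2693
  hi x0.9 y0.1 z 0.20-0.45 2258
  hi x0.9 y0.2 z 0.20-0.43 1886
  hi x0.9 y0.3 z 0.20-0.41 1561
  hi x0.9 y0.4 z 0.20-0.39 1275
  hi x0.9 y0.5 z 0.20-0.37 951
side disc [0.5549913  0.05141676 0.11947959]
 rim [301. 249.] 50 [ 0.5248 -0.
[... 546 characters left out ...]
  hi x0.2 y0.5 z 0.54-0.62 148
  hi x0.5 y0.4 z 0.60-0.60 91
  hi x0.5 y0.5 z 0.20-0.61 1122
  hi x0.6 y0.4 z 0.60-0.60 147
  hi x0.6 y0.5 z 0.20-0.65 3165
  hi x0.7 y0.4 z 0.20-0.33 446
  hi x0.7 y0.5 z 0.31-0.32 56
  hi x0.8 y0.3 z 0.23-0.84 629
  hi x0.8 y0.4 z 0.20-0.84 1951
  hi x0.8 y0.5 z 0.42-0.44 338
  hi x0.9 y-0.6 z 0.20-0.62 673
  hi x0.9 y-0.5 z 0.20-0.65 823
  hi x0.9 y-0.4 z 0.20-0.67 1018
  hi x0.9 y-0.3 z 0.20-0.70 1271
  hi x0.9 y-0.2 z 0.20-0.72 1595
  hi x0.9 y-0.1 z 0.20-0.74 2049
  hi x0.9 y-0.0 z 0.20-0.77 2613
  hi x0.9 y0.1 z 0.20-0.79 3402
  hi x0.9 y0.2 z 0.20-0.82 4474
  hi x0.9 y0.3 z 0.20-0.82 2041
  hi x0.9 y0.4 z 0.20-0.87 8775
  hi x0.9 y0.5 z 0.20-0.88 10438
```

The jar is at about (0.481,-0.317) and the axis at about (0.555,0.048). The pointer direction is about -169° and the nest direction about -114°, so the nest is about 55° anticlockwise. A lamp arm stands near (0.6,0.5), so I'll swing inside it.

Request:
send_rows(
  deltas=[
    {"dx": 20,"dy": -33,"rz": -7},
    {"dx": 40,"dy": -66,"rz": -14},
    {"dx": 60,"dy": -99,"rz": -21},
    {"dx": 80,"dy": -132,"rz": -28},
    {"dx": 100,"dy": -165,"rz": -35},
  ],
  jaw=85,
  newtons=40,
)

```text
$.deltas[0]: bad value
```

Request:
send_rows(
  deltas=[
    {"dx": 20,"dy": -33,"rz": -7},
    {"dx": 40,"dy": -66,"rz": -14},
    {"dx": 60,"dy": -99,"rz": -21},
    {"dx": 75,"dy": -137,"rz": -28},
    {"dx": 90,"dy": -175,"rz": -35},
  ],
)

```text
$.deltas[0]: bad value
```

Request:
send_rows(
  deltas=[
    {"dx": 15,"dy": -37,"rz": -5},
    {"dx": 30,"dy": -74,"rz": -10},
    {"dx": 45,"dy": -111,"rz": -15},
    {"dx": 60,"dy": -148,"rz": -20},
    {"dx": 75,"dy": -185,"rz": -25},
  ],
)

```text
$.deltas[0]: bad value
```

Request:
send_rows(
  deltas=[
    {"dx": 20,"dy": -33,"dz": 0,"rx": 0,"ry": 0,"rz": -7},
    {"dx": 40,"dy": -66,"dz": 0,"rx": 0,"ry": 0,"rz": -14},
    {"dx": 60,"dy": -99,"dz": 0,"rx": 0,"ry": 0,"rz": -21},
    {"dx": 80,"dy": -132,"dz": 0,"rx": 0,"ry": 0,"rz": -28},
    {"dx": 100,"dy": -165,"dz": 0,"rx": 0,"ry": 0,"rz": -35},
  ],
  jaw=85,
  newtons=40,
)

```text
clock: 0.67
tcp_pos: [0.2682, 0.4871, 0.2423]
orientation: [-1.321, -2.85, -0.0]
contact_force: [1.2, -0.2, 0.3]
grip_width: 0.0852
gripper_force: 0.0
```

Request:
send_rows(
  deltas=[
    {"dx": 20,"dy": -33,"dz": 0,"rx": 0,"ry": 0,"rz": -7},
    {"dx": 40,"dy": -66,"dz": 0,"rx": 0,"ry": 0,"rz": -14},
    {"dx": 60,"dy": -99,"dz": 0,"rx": 0,"ry": 0,"rz": -21},
    {"dx": 77,"dy": -136,"dz": 0,"rx": 0,"ry": 0,"rz": -28},
    {"dx": 94,"dy": -173,"dz": 0,"rx": 0,"ry": 0,"rz": -35},
  ],
)

```text
clock: 1.08
tcp_pos: [0.3622, 0.3142, 0.2424]
orientation: [-2.116, -2.321, -0.001]
contact_force: [2.0, 0.4, 0.9]
grip_width: 0.0851
gripper_force: 0.0
```

Request:
send_rows(
  deltas=[
    {"dx": 15,"dy": -38,"dz": 0,"rx": 0,"ry": 0,"rz": -5},
    {"dx": 30,"dy": -76,"dz": 0,"rx": 0,"ry": 0,"rz": -10},
    {"dx": 45,"dy": -114,"dz": 0,"rx": 0,"ry": 0,"rz": -15},
    {"dx": 60,"dy": -152,"dz": 0,"rx": 0,"ry": 0,"rz": -20},
    {"dx": 75,"dy": -190,"dz": 0,"rx": 0,"ry": 0,"rz": -25},
  ],
)

```text
clock: 1.5
tcp_pos: [0.4368, 0.124, 0.2426]
orientation: [-2.567, -1.811, -0.001]
contact_force: [1.1, 1.0, -0.0]
grip_width: 0.085
gripper_force: 0.0
```

Request:
send_rows(
  deltas=[
    {"dx": 4,"dy": -40,"dz": 0,"rx": 0,"ry": 0,"rz": 0},
    {"dx": 8,"dy": -80,"dz": 0,"rx": 0,"ry": 0,"rz": 0},
    {"dx": 12,"dy": -120,"dz": 0,"rx": 0,"ry": 0,"rz": 0},
    {"dx": 16,"dy": -160,"dz": 0,"rx": 0,"ry": 0,"rz": 0},
    {"dx": 20,"dy": -200,"dz": 0,"rx": 0,"ry": 0,"rz": 0},
  ],
)

```text
clock: 1.92
tcp_pos: [0.4563, -0.076, 0.2426]
orientation: [-2.563, -1.816, -0.002]
contact_force: [1.4, 0.4, -0.3]
grip_width: 0.0851
gripper_force: 0.0
```

Request:
send_rows(
  deltas=[
    {"dx": 4,"dy": -40,"dz": -20,"rx": 0,"ry": 0,"rz": 0},
    {"dx": 8,"dy": -80,"dz": -40,"rx": 0,"ry": 0,"rz": 0},
    {"dx": 12,"dy": -120,"dz": -60,"rx": 0,"ry": 0,"rz": 0},
    {"dx": 16,"dy": -160,"dz": -60,"rx": 0,"ry": 0,"rz": 0},
    {"dx": 20,"dy": -200,"dz": -60,"rx": 0,"ry": 0,"rz": 0},
  ],
)

```text
clock: 2.33
tcp_pos: [0.475, -0.2692, 0.1806]
orientation: [-2.56, -1.816, 0.003]
contact_force: [1.0, 0.7, 1.2]
grip_width: 0.0848
gripper_force: 0.0
```

Request:
send_rows(
  deltas=[
    {"dx": 5,"dy": -38,"dz": 0,"rx": 0,"ry": 0,"rz": 0},
    {"dx": 5,"dy": -40,"dz": 0,"rx": 0,"ry": 0,"rz": 0},
    {"dx": 5,"dy": -40,"dz": 0,"rx": 0,"ry": 0,"rz": 0},
  ],
)

```text
clock: 2.58
tcp_pos: [0.48, -0.3114, 0.1824]
orientation: [2.567, 1.809, -0.002]
contact_force: [0.6, 1.7, -0.2]
grip_width: 0.085
gripper_force: 0.0
```

```bash
cat > jar.py <<'E'
from car import *
f=grab("wrist"); P=cloud(f); hsv=cv2.cvtColor(f["frame"],cv2.COLOR_BGR2HSV)
cv2.imwrite("pics/w1.png",f["frame"]); o=r.get_obs(); print(o["tcp_pos"],f["xyz"])
d=np.hypot(P[...,0]-.481,P[...,1]+.317)
m=((abs(P[...,2]-.05)<.008)&(d<.045)).astype(np.uint8)
k=max(cv2.findContours(m,cv2.RETR_EXTERNAL,cv2.CHAIN_APPROX_NONE)[0],key=cv2.contourArea)
q=onplane(f,k[:,0].astype(float),.05); print(len(q),circ(q),cv2.minEnclosingCircle(q[:,:2].astype(np.float32)), np.median(P[m>0][:,2]))
print(R.from_rotvec(o["orientation"]).as_matrix()[:,1])
E
python3 jar.py
```

```text
[ 0.4804739  -0.3089017   0.18210853] [ 0.50436438 -0.24506109  0.31384546]
205 [ 0.48257658 -0.31344628  0.02940544] ((0.4825536012649536, -0.31333208084106445), 0.030132979154586792) 0.04896323390452678
[ 9.42718804e-01 -3.33587869e-01 -6.24491018e-04]
```

View pics/w1.png

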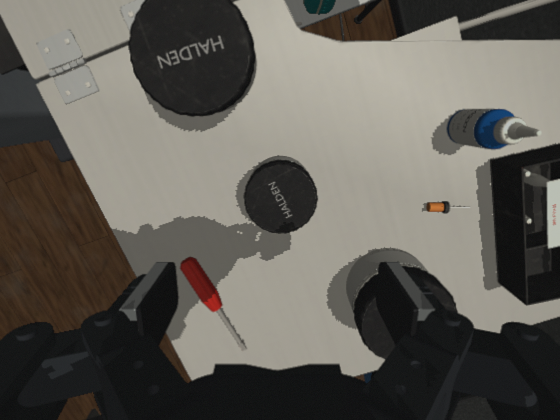

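The wrist view shows the jar lid at (280,195), which puts the jar at about (0.4826,-0.3134). Both fingers are clear of the neighbouring jars. I'm descending now.

Request:
send_rows(
  deltas=[
    {"dx": 2,"dy": -2,"dz": -38,"rx": 0,"ry": 0,"rz": 0},
    {"dx": 2,"dy": -2,"dz": -76,"rx": 0,"ry": 0,"rz": 0},
    {"dx": 2,"dy": -2,"dz": -114,"rx": 0,"ry": 0,"rz": 0},
    {"dx": 2,"dy": -2,"dz": -140,"rx": 0,"ry": 0,"rz": 0},
    {"dx": 2,"dy": -2,"dz": -153,"rx": 0,"ry": 0,"rz": 0},
  ],
)

```text
clock: 3.05
tcp_pos: [0.4818, -0.3063, 0.0261]
orientation: [-2.556, -1.817, 0.002]
contact_force: [-0.4, 0.8, 0.1]
grip_width: 0.0849
gripper_force: 0.0
```

Request:
send_rows(
  deltas=[
    {"dx": 0,"dy": 0,"dz": 0,"rx": 0,"ry": 0,"rz": 0},
    {"dx": 0,"dy": 0,"dz": 0,"rx": 0,"ry": 0,"rz": 0},
    {"dx": 0,"dy": 0,"dz": 0,"rx": 0,"ry": 0,"rz": 0},
    {"dx": 0,"dy": 0,"dz": 0,"rx": 0,"ry": 0,"rz": 0},
    {"dx": 0,"dy": 0,"dz": 0,"rx": 0,"ry": 0,"rz": 0},
  ],
  jaw=50,
  newtons=30,
)

```text
clock: 3.47
tcp_pos: [0.484, -0.3105, 0.031]
orientation: [2.561, 1.815, 0.002]
contact_force: [0.3, 1.0, 1.7]
grip_width: 0.0583
gripper_force: 32.9
```

Run:
```python
from h import *
a=[]
for i in range(3):
    a.append(r.get_obs()); r.grab_frame("wrist") if i<2 else 0
print(*[(x["clock"],x["tcp_pos"].round(4) if hasattr(x["tcp_pos"],"round") else x["tcp_pos"],x["grip_width"]) for x in a],sep="\n")
f=grab("wrist"); P=cloud(f)
d=np.hypot(P[...,0]-.482,P[...,1]+.313); m=(abs(P[...,2]-.05)<.008)&(d<.04); print(m.sum(),P[m].mean(0) if m.any() else "")
cv2.imwrite("pics/w2.png",f["frame"])
```

```text
(3.4667, array([ 0.484 , -0.3105,  0.031 ]), 0.058250160109150066)
(3.5167, array([ 0.484 , -0.3105,  0.0309]), 0.05829555945152703)
(3.5667, array([ 0.484 , -0.3105,  0.0309]), 0.05821829193969071)
18364 [ 0.48396964 -0.31096432  0.04902164]
```

View pics/w2.png

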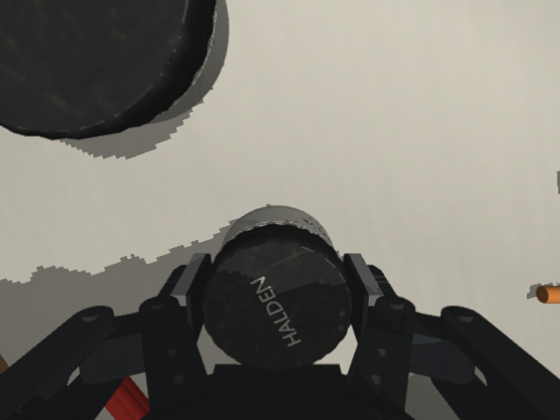

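The jar is gripped and centred: lid at (278,295), which coincides with the TCP. I'll lift it and stop just short of the nest for a close look.

Request:
send_rows(
  deltas=[
    {"dx": 0,"dy": 0,"dz": 30,"rx": 0,"ry": 0,"rz": 0},
    {"dx": 0,"dy": 0,"dz": 65,"rx": 0,"ry": 0,"rz": 0},
    {"dx": 0,"dy": 0,"dz": 100,"rx": 0,"ry": 0,"rz": 0},
    {"dx": 5,"dy": 20,"dz": 120,"rx": 0,"ry": 0,"rz": 0},
    {"dx": 10,"dy": 55,"dz": 120,"rx": 0,"ry": 0,"rz": 0},
  ],
)

```text
clock: 4.03
tcp_pos: [0.4946, -0.2608, 0.1549]
orientation: [2.562, 1.801, 0.006]
contact_force: [1.8, -0.3, -2.1]
grip_width: 0.0581
gripper_force: 33.8
```

Request:
send_rows(
  deltas=[
    {"dx": 7,"dy": 38,"dz": 0,"rx": 0,"ry": 0,"rz": 0},
    {"dx": 14,"dy": 76,"dz": 0,"rx": 0,"ry": 0,"rz": 0},
    {"dx": 21,"dy": 114,"dz": 0,"rx": 0,"ry": 0,"rz": 0},
    {"dx": 28,"dy": 150,"dz": 0,"rx": 0,"ry": 0,"rz": 0},
    {"dx": 30,"dy": 165,"dz": 0,"rx": 0,"ry": 0,"rz": 0},
  ],
)

```text
clock: 4.45
tcp_pos: [0.5241, -0.0841, 0.1494]
orientation: [-2.556, -1.823, -0.003]
contact_force: [-0.1, -0.4, -1.4]
grip_width: 0.0581
gripper_force: 33.8
```

Request:
send_rows(
  deltas=[
    {"dx": 0,"dy": 0,"dz": 0,"rx": 0,"ry": 0,"rz": 0},
    {"dx": 0,"dy": 0,"dz": 0,"rx": 0,"ry": 0,"rz": 0},
    {"dx": 0,"dy": 0,"dz": 0,"rx": 0,"ry": 0,"rz": 0},
  ],
)

```text
clock: 4.7
tcp_pos: [0.5227, -0.0913, 0.1497]
orientation: [2.564, 1.814, 0.0]
contact_force: [-0.4, -0.2, -1.2]
grip_width: 0.0585
gripper_force: 33.8
```

```bash
cat > nest.py <<'E'
from car import *
f=grab("wrist"); P=cloud(f); cv2.imwrite("pics/w3.png",f["frame"]); o=r.get_obs(); print(o["tcp_pos"],o["grip_width"],o["contact_force"])
hsv=cv2.cvtColor(f["frame"],cv2.COLOR_BGR2HSV)
m=((P[...,2]>.027)&(P[...,2]<.037)&(np.hypot(P[...,0]-.555,P[...,1]-.048)<.13)).astype(np.uint8)
l,lab,st,c=cv2.connectedComponentsWithStats(m)
for i in range(1,l):
    if st[i,4]>60: print("rim",c[i].round(),st[i,4],circ(P[lab==i]).round(4))
for rad,ce in((.0,(0,0)),):
    pass
m=(P[...,2]>.1)&(P[...,2]<.122)&(np.hypot(P[...,0]-.555,P[...,1]-.048)<.05)
if m.any(): print("bartop",cv2.minAreaRect(P[m][:,:2].astype(np.float32)*1000),P[m].mean(0))
E
python3 nest.py
```

```text
[ 0.52258885 -0.09177416  0.14967614] 0.058219744483006534 [ 0.06084628 -0.52508616 -1.61958714]
rim [253.   7.] 270 [0.5552 0.0478 0.0102]
rim [337.  10.] 500 [0.6085 0.0327 0.0177]
rim [246. 105.] 1970 [ 0.5265 -0.0195  0.0345]
```

View pics/w3.png

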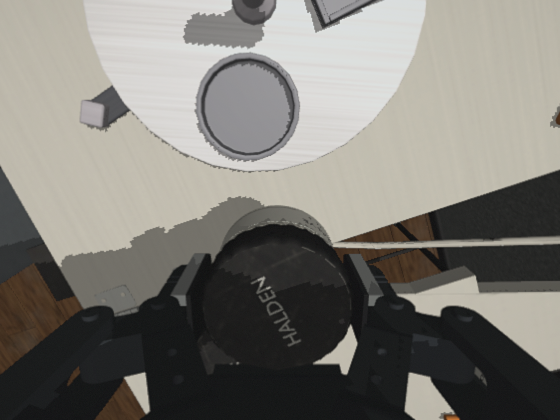

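The wrist view shows the full nest ring at (246,105), which puts it at about (0.5265,-0.0195). The post is at (253,7) and the pointer tip at (93,113). I'll move over the nest and lower the jar.

Request:
send_rows(
  deltas=[
    {"dx": 2,"dy": 36,"dz": 0,"rx": 0,"ry": 0,"rz": 0},
    {"dx": 4,"dy": 70,"dz": 0,"rx": 0,"ry": 0,"rz": 0},
    {"dx": 4,"dy": 72,"dz": -30,"rx": 0,"ry": 0,"rz": 0},
    {"dx": 4,"dy": 72,"dz": -60,"rx": 0,"ry": 0,"rz": 0},
    {"dx": 4,"dy": 72,"dz": -78,"rx": 0,"ry": 0,"rz": 0},
  ],
)

```text
clock: 5.17
tcp_pos: [0.526, -0.0186, 0.0694]
orientation: [-2.563, -1.816, 0.002]
contact_force: [-0.7, 0.3, -1.4]
grip_width: 0.058
gripper_force: 33.8
```

Request:
send_rows(
  deltas=[
    {"dx": 0,"dy": 0,"dz": 0,"rx": 0,"ry": 0,"rz": 0},
    {"dx": 0,"dy": 0,"dz": 0,"rx": 0,"ry": 0,"rz": 0},
  ],
)

```text
clock: 5.33
tcp_pos: [0.5264, -0.02, 0.0712]
orientation: [-2.566, -1.812, 0.003]
contact_force: [0.7, -0.0, -1.7]
grip_width: 0.0585
gripper_force: 33.8
```

Run:
```python
from car import *
o=r.get_obs(); print(o["tcp_pos"],o["contact_force"])
f=grab("wrist"); P=cloud(f); cv2.imwrite("pics/w4.png",f["frame"])
c0=np.hypot(P[...,0]-.5265,P[...,1]+.0195)
m=(P[...,2]>.029)&(P[...,2]<.035)&(c0<.042); print("rim",m.sum(),circ(P[m],.0345) if m.sum()>10 else "")
m=(P[...,2]>.085)&(P[...,2]<.101)&(c0<.04); print("lid",m.sum(),P[m].mean(0))
```

```text
[ 0.52637342 -0.02000181  0.07121027] [ 0.65625021 -0.00192888 -1.65785827]
rim 1816 [ 0.52656697 -0.01896885  0.0345    ]
lid 18269 [ 0.52645438 -0.02090613  0.08967386]
```

Request:
send_rows(
  deltas=[
    {"dx": 0,"dy": 1,"dz": -6,"rx": 0,"ry": 0,"rz": 0},
    {"dx": 0,"dy": 1,"dz": -12,"rx": 0,"ry": 0,"rz": 0},
    {"dx": 0,"dy": 1,"dz": -17,"rx": 0,"ry": 0,"rz": 0},
    {"dx": 0,"dy": 1,"dz": -19,"rx": 0,"ry": 0,"rz": 0},
    {"dx": 0,"dy": 1,"dz": -19,"rx": 0,"ry": 0,"rz": 0},
  ],
)

```text
clock: 5.8
tcp_pos: [0.5266, -0.0172, 0.052]
orientation: [-2.563, -1.816, 0.001]
contact_force: [0.1, -0.1, -0.6]
grip_width: 0.0581
gripper_force: 33.8
```

Request:
send_rows(
  deltas=[
    {"dx": 0,"dy": 0,"dz": -2,"rx": 0,"ry": 0,"rz": 0},
    {"dx": 0,"dy": 0,"dz": -2,"rx": 0,"ry": 0,"rz": 0},
    {"dx": 0,"dy": 0,"dz": -2,"rx": 0,"ry": 0,"rz": 0},
  ],
)

```text
clock: 6.05
tcp_pos: [0.5279, -0.0175, 0.0513]
orientation: [2.563, 1.815, 0.003]
contact_force: [-0.5, -0.3, 5.1]
grip_width: 0.0583
gripper_force: 34.5
```

The jar is on the floor: 5 N of contact at the expected height. Releasing.

Request:
send_rows(
  deltas=[
    {"dx": 0,"dy": 0,"dz": 0,"rx": 0,"ry": 0,"rz": 0},
    {"dx": 0,"dy": 0,"dz": 0,"rx": 0,"ry": 0,"rz": 0},
    {"dx": 0,"dy": 0,"dz": 0,"rx": 0,"ry": 0,"rz": 0},
    {"dx": 0,"dy": 0,"dz": 0,"rx": 0,"ry": 0,"rz": 0},
    {"dx": 0,"dy": 0,"dz": 0,"rx": 0,"ry": 0,"rz": 0},
  ],
  jaw=85,
)

```text
clock: 6.47
tcp_pos: [0.5269, -0.0172, 0.0503]
orientation: [-2.563, -1.816, 0.0]
contact_force: [0.1, 0.4, 0.1]
grip_width: 0.0848
gripper_force: 0.0
```

Request:
send_rows(
  deltas=[
    {"dx": 0,"dy": 0,"dz": 20,"rx": 0,"ry": 0,"rz": 0},
    {"dx": 0,"dy": 0,"dz": 50,"rx": 0,"ry": 0,"rz": 0},
    {"dx": 0,"dy": 0,"dz": 85,"rx": 0,"ry": 0,"rz": 0},
    {"dx": 0,"dy": -30,"dz": 120,"rx": 0,"ry": 0,"rz": 0},
    {"dx": 0,"dy": -60,"dz": 130,"rx": 0,"ry": 0,"rz": 0},
  ],
)

```text
clock: 6.88
tcp_pos: [0.5291, -0.0757, 0.1838]
orientation: [2.557, 1.822, 0.007]
contact_force: [1.5, 0.6, -0.0]
grip_width: 0.0852
gripper_force: 0.0
```

Request:
send_rows(
  deltas=[
    {"dx": 0,"dy": 0,"dz": 0,"rx": 0,"ry": 0,"rz": 0},
    {"dx": 0,"dy": 0,"dz": 0,"rx": 0,"ry": 0,"rz": 0},
  ],
)

```text
clock: 7.05
tcp_pos: [0.5272, -0.0793, 0.1815]
orientation: [2.566, 1.81, 0.003]
contact_force: [0.4, -0.1, -1.3]
grip_width: 0.0849
gripper_force: 0.0
```

```bash
cat > look.py <<'E'
from car import *
import sys
f=grab("wrist"); P=cloud(f); cv2.imwrite("pics/%s.png"%sys.argv[1],f["frame"]); o=r.get_obs(); print(o["tcp_pos"])
A=(.5552,.0478); dA=np.hypot(P[...,0]-A[0],P[...,1]-A[1])
def show(n,lo,hi,sel,rad=None):
    m=(P[...,2]>lo)&(P[...,2]<hi)&sel
    if m.sum()>15:
        q=P[m]; v,u=np.nonzero(m); print(n,m.sum(),"px",int(u.mean()),int(v.mean()),"circ",circ(q,rad).round(4),"rect",cv2.minAreaRect(q[:,:2].astype(np.float32)*1000),"z",np.median(q[:,2]).round(4))
show("lid",.062,.078,dA<.12)
show("rim",.027,.036,(dA>.03)&(np.hypot(P[...,0]-.527,P[...,1]+.018)<.045))
show("bar",.108,.125,dA<.045)
show("pointer",.009,.022,(dA>.125)&(dA<.175)&(P[...,0]<.5))
E
python3 look.py w5
```

```text
[ 0.52675471 -0.07756104  0.18048199]
lid 5871 px 247 127 circ [ 0.527  -0.0213  0.0211] rect ((527.5415649414062, -2.7971878051757812), (99.38800048828125, 60.554683685302734), 86.19222259521484) z 0.0694
rim 819 px 261 100 circ [ 0.5265 -0.0203  0.0353] rect ((534.978515625, -13.287723541259766), (53.22203063964844, 73.61135864257812), 38.71027755737305) z 0.0317
bar 861 px 250 4 circ [0.8664 0.8259 0.8456] rect ((553.2211303710938, 40.509002685546875), (3.8044018745422363, 48.70748519897461), 69.21065521240234) z 0.115
pointer 511 px 113 127 circ [0.4137 0.017  0.0074] rect ((416.2577209472656, 15.784391403198242), (19.9699649810791, 25.6498966217041), 66.99271392822266) z 0.0157
```

View pics/w5.png

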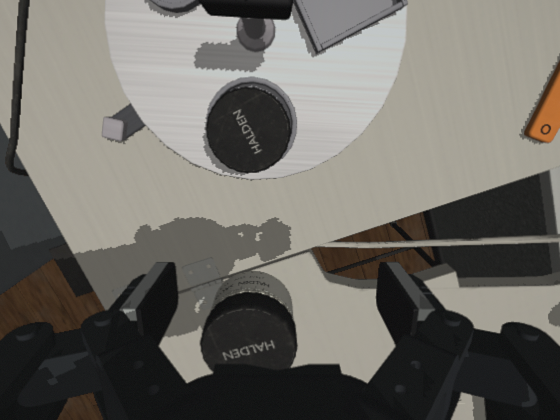

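The jar is seated: lid at (250,127), top at z 0.069. The bar is at (250,8) with its thin direction at about 69°, and the pointer tip is at (115,128). I'll rotate the gripper +88° while moving over the axis.

Request:
send_rows(
  deltas=[
    {"dx": 2,"dy": 10,"dz": 5,"rx": 0,"ry": 0,"rz": 7},
    {"dx": 4,"dy": 20,"dz": 10,"rx": 0,"ry": 0,"rz": 14},
    {"dx": 6,"dy": 30,"dz": 10,"rx": 0,"ry": 0,"rz": 21},
    {"dx": 9,"dy": 40,"dz": 10,"rx": 0,"ry": 0,"rz": 28},
    {"dx": 12,"dy": 50,"dz": 10,"rx": 0,"ry": 0,"rz": 35},
  ],
)

```text
clock: 7.52
tcp_pos: [0.5383, -0.0252, 0.1892]
orientation: [-1.888, -2.509, 0.002]
contact_force: [1.0, -0.0, 0.5]
grip_width: 0.0851
gripper_force: 0.0
```

Request:
send_rows(
  deltas=[
    {"dx": 4,"dy": 15,"dz": 0,"rx": 0,"ry": 0,"rz": 7},
    {"dx": 8,"dy": 30,"dz": 0,"rx": 0,"ry": 0,"rz": 14},
    {"dx": 12,"dy": 45,"dz": 0,"rx": 0,"ry": 0,"rz": 21},
    {"dx": 16,"dy": 60,"dz": 0,"rx": 0,"ry": 0,"rz": 28},
    {"dx": 16,"dy": 75,"dz": 0,"rx": 0,"ry": 0,"rz": 35},
  ],
)

```text
clock: 7.93
tcp_pos: [0.5546, 0.0501, 0.1891]
orientation: [-1.046, -2.961, 0.001]
contact_force: [0.3, 0.3, -0.1]
grip_width: 0.0853
gripper_force: 0.0
```

Request:
send_rows(
  deltas=[
    {"dx": 0,"dy": 0,"dz": 0,"rx": 0,"ry": 0,"rz": 7},
    {"dx": 0,"dy": 0,"dz": 0,"rx": 0,"ry": 0,"rz": 14},
    {"dx": 0,"dy": 0,"dz": 0,"rx": 0,"ry": 0,"rz": 18},
    {"dx": 0,"dy": 0,"dz": 0,"rx": 0,"ry": 0,"rz": 18},
    {"dx": 0,"dy": 0,"dz": 0,"rx": 0,"ry": 0,"rz": 18},
  ],
)

```text
clock: 8.35
tcp_pos: [0.5542, 0.0487, 0.1894]
orientation: [-0.584, -3.085, 0.0]
contact_force: [-0.4, 0.5, -0.7]
grip_width: 0.0849
gripper_force: 0.0
```

```bash
python3 look.py w6; python3 -c "
from h import *
o=r.get_obs(); y=R.from_rotvec(o['orientation']).as_matrix()[:,1]; print(np.degrees(np.arctan2(y[1],y[0])),o['joints'])"
```

```text
[0.55436509 0.04845399 0.18960032]
lid 4577 px 180 200 circ [ 0.5257 -0.0209  0.0211] rect ((526.4012451171875, -22.161264419555664), (60.440147399902344, 59.54958724975586), 1.2677589654922485) z 0.0693
rim 884 px 209 174 circ [ 0.5271 -0.0207  0.0348] rect ((523.012451171875, -8.160415649414062), (73.71914672851562, 48.643959045410156), 17.680599212646484) z 0.0316
bar 1618 px 275 220 circ [0.9614 1.0252 1.0601] rect ((554.6868286132812, 46.5948486328125), (13.927400588989258, 49.44840621948242), 67.9538345336914) z 0.1166
pointer 556 px 180 44 circ [0.4131 0.0177 0.0073] rect ((413.8341369628906, 18.088472366333008), (21.23432159423828, 19.770652770996094), 58.13975143432617) z 0.0158
68.54080946044675 [-0.49961664  0.35573555  0.37575705  1.9143773  -0.16385765  0.90258349
  1.15313762]
```

View pics/w6.png

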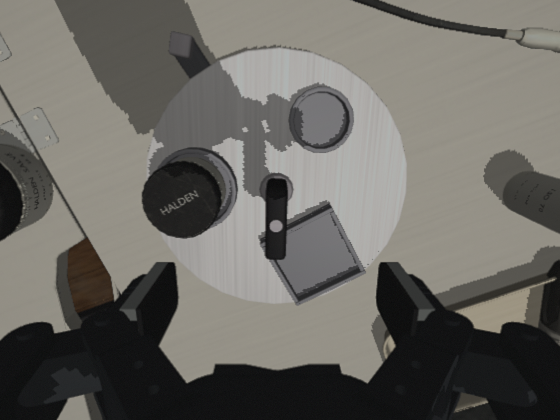

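The bar is centred between the fingers at (276,220) with its thin axis at 68°, matching the tool. Descending and gripping.

Request:
send_rows(
  deltas=[
    {"dx": 0,"dy": -2,"dz": -35,"rx": 0,"ry": 0,"rz": 0},
    {"dx": 0,"dy": -2,"dz": -65,"rx": 0,"ry": 0,"rz": 0},
    {"dx": 0,"dy": -2,"dz": -85,"rx": 0,"ry": 0,"rz": 0},
    {"dx": 0,"dy": -2,"dz": -91,"rx": 0,"ry": 0,"rz": 0},
    {"dx": 0,"dy": -2,"dz": -91,"rx": 0,"ry": 0,"rz": 0},
  ],
)

```text
clock: 8.82
tcp_pos: [0.5536, 0.0458, 0.0977]
orientation: [-0.583, -3.083, 0.003]
contact_force: [0.3, -0.5, 0.4]
grip_width: 0.0851
gripper_force: 0.0
```

Request:
send_rows(
  deltas=[
    {"dx": 0,"dy": 0,"dz": 0,"rx": 0,"ry": 0,"rz": 0},
    {"dx": 0,"dy": 0,"dz": 0,"rx": 0,"ry": 0,"rz": 0},
    {"dx": 0,"dy": 0,"dz": 0,"rx": 0,"ry": 0,"rz": 0},
    {"dx": 0,"dy": 0,"dz": 0,"rx": 0,"ry": 0,"rz": 0},
    {"dx": 0,"dy": 0,"dz": 0,"rx": 0,"ry": 0,"rz": 0},
  ],
  jaw=0,
  newtons=40,
)

```text
clock: 9.23
tcp_pos: [0.5554, 0.0459, 0.1002]
orientation: [0.582, 3.086, 0.001]
contact_force: [1.2, -0.9, 0.7]
grip_width: 0.0249
gripper_force: 0.0
```

Request:
send_rows(
  deltas=[
    {"dx": 0,"dy": 0,"dz": 0,"rx": 0,"ry": 0,"rz": 0},
    {"dx": 0,"dy": 0,"dz": 0,"rx": 0,"ry": 0,"rz": 0},
    {"dx": 0,"dy": 0,"dz": 0,"rx": 0,"ry": 0,"rz": 0},
    {"dx": 0,"dy": 0,"dz": 0,"rx": 0,"ry": 0,"rz": 0},
    {"dx": 0,"dy": 0,"dz": 0,"rx": 0,"ry": 0,"rz": 0},
  ],
)

```text
clock: 9.65
tcp_pos: [0.5558, 0.0472, 0.1002]
orientation: [0.581, 3.086, 0.003]
contact_force: [-0.4, 4.6, 5.8]
grip_width: 0.0133
gripper_force: 39.7
```

The bar is gripped at 40 N. Turning clockwise by about 56°, gently.

Request:
send_rows(
  deltas=[
    {"dx": 0,"dy": 0,"dz": 0,"rx": 0,"ry": 0,"rz": -1},
    {"dx": 0,"dy": 0,"dz": 0,"rx": 0,"ry": 0,"rz": -3},
    {"dx": 0,"dy": 0,"dz": 0,"rx": 0,"ry": 0,"rz": -6},
    {"dx": 0,"dy": 0,"dz": 0,"rx": 0,"ry": 0,"rz": -9},
    {"dx": 0,"dy": 0,"dz": 0,"rx": 0,"ry": 0,"rz": -12},
  ],
)

```text
clock: 10.07
tcp_pos: [0.5558, 0.0471, 0.1003]
orientation: [0.903, 3.008, 0.003]
contact_force: [-0.2, 4.2, 6.2]
grip_width: 0.0128
gripper_force: 39.7
```

Request:
send_rows(
  deltas=[
    {"dx": 0,"dy": 0,"dz": 0,"rx": 0,"ry": 0,"rz": -3},
    {"dx": 0,"dy": 0,"dz": 0,"rx": 0,"ry": 0,"rz": -6},
    {"dx": 0,"dy": 0,"dz": 0,"rx": 0,"ry": 0,"rz": -9},
    {"dx": 0,"dy": 0,"dz": 0,"rx": 0,"ry": 0,"rz": -12},
    {"dx": 0,"dy": 0,"dz": 0,"rx": 0,"ry": 0,"rz": -15},
  ],
)

```text
clock: 10.48
tcp_pos: [0.5556, 0.0469, 0.1003]
orientation: [1.289, 2.864, 0.003]
contact_force: [-1.0, 3.9, 6.3]
grip_width: 0.0136
gripper_force: 39.8
```

Request:
send_rows(
  deltas=[
    {"dx": 0,"dy": 0,"dz": 0,"rx": 0,"ry": 0,"rz": -3},
    {"dx": 0,"dy": 0,"dz": 0,"rx": 0,"ry": 0,"rz": -6},
    {"dx": 0,"dy": 0,"dz": 0,"rx": 0,"ry": 0,"rz": -9},
    {"dx": 0,"dy": 0,"dz": 0,"rx": 0,"ry": 0,"rz": -12},
    {"dx": 0,"dy": 0,"dz": 0,"rx": 0,"ry": 0,"rz": -15},
  ],
)

```text
clock: 10.9
tcp_pos: [0.5554, 0.0469, 0.1002]
orientation: [-1.652, -2.672, -0.003]
contact_force: [-1.0, 3.4, 8.2]
grip_width: 0.0129
gripper_force: 39.9
```

Request:
send_rows(
  deltas=[
    {"dx": 0,"dy": 0,"dz": 0,"rx": 0,"ry": 0,"rz": -3},
    {"dx": 0,"dy": 0,"dz": 0,"rx": 0,"ry": 0,"rz": -6},
    {"dx": 0,"dy": 0,"dz": 0,"rx": 0,"ry": 0,"rz": -9},
    {"dx": 0,"dy": 0,"dz": 0,"rx": 0,"ry": 0,"rz": -12},
    {"dx": 0,"dy": 0,"dz": 0,"rx": 0,"ry": 0,"rz": -14},
  ],
)

```text
clock: 11.32
tcp_pos: [0.5553, 0.0468, 0.1002]
orientation: [-1.965, -2.45, -0.002]
contact_force: [-2.8, 3.8, 9.2]
grip_width: 0.0136
gripper_force: 40.1
```

Request:
send_rows(
  deltas=[
    {"dx": 0,"dy": 0,"dz": 0,"rx": 0,"ry": 0,"rz": 0},
    {"dx": 0,"dy": 0,"dz": 0,"rx": 0,"ry": 0,"rz": 0},
    {"dx": 0,"dy": 0,"dz": 0,"rx": 0,"ry": 0,"rz": 0},
  ],
)

```text
clock: 11.57
tcp_pos: [0.5553, 0.0468, 0.1003]
orientation: [-1.962, -2.452, -0.002]
contact_force: [-1.2, 4.5, 9.6]
grip_width: 0.0133
gripper_force: 40.2
```

Run:
```python
from car import *
o=r.get_obs(); y=R.from_rotvec(o['orientation']).as_matrix()[:,1]; print(o["clock"],o["tcp_pos"],np.degrees(np.arctan2(y[1],y[0])),o["gripper_force"],o["contact_force"],o["moment"])
for n,A in(("wrist",(.555,.0475)),("scene",(.555,.0457)),("side",(.555,.0514))):
    f=grab(n); P=cloud(f); A=np.array(A); cv2.imwrite(f"pics/end_{n}.png",f["frame"])
    dA=np.hypot(P[...,0]-A[0],P[...,1]-A[1]); v=cv2.cvtColor(f["frame"],cv2.COLOR_BGR2HSV)[...,2]
    m=(P[...,2]>.062)&(P[...,2]<.076)&(dA>.035)&(dA<.115)&(P[...,0]<.53)
    if m.sum()>20:
        q=P[m]; c,rad=cv2.minEnclosingCircle(q[:,:2].astype(np.float32)); d=np.array(c)-A; print(n,"lid",m.sum(),c,rad,np.median(q[:,2]),"ang",np.degrees(np.arctan2(d[1],d[0])),np.hypot(*d))
    m=(P[...,2]>.012)&(P[...,2]<.020)&(dA>.128)&(dA<.165)&(P[...,0]<.45)
    if m.sum()>5: d=P[m].mean(0)[:2]-A; print(n,"ptr",m.sum(),P[m].mean(0),np.degrees(np.arctan2(d[1],d[0])))
```

```text
11.5667 [0.55527946 0.04680007 0.10025641] 12.665783161503612 40.23812413215637 [-1.21822624  4.52920552  9.55843253] [ 0.53752748  0.5100708  -0.01466798]
wrist lid 9839 (0.48219382762908936, 0.030109746381640434) 0.03072126768529415 0.06938779518834978 ang -166.56621277432592 0.07485425609952735
wrist ptr 730 [0.41334263 0.01798203 0.01563789] -168.22937942890255
scene lid 297 (0.4810255765914917, 0.02818957529962063) 0.031902022659778595 0.06986102459001542 ang -166.6826807821507 0.07601861806037337
scene ptr 32 [0.41085066 0.01531531 0.01627177] -168.09708515336948
side lid 246 (0.4831509292125702, 0.034399837255477905) 0.03369901329278946 0.06835312436922786 ang -166.68809634884406 0.07383288228396169
side ptr 27 [0.41066932 0.0218773  0.01461678] -168.43967253257182
```

All three cameras put the jar about 1.5° (2 mm) from the pointer line, with the lid top at 0.069 m, so the jar is seated. The grip holds at 40 N. Handing in.

```bash
python3 -c "
from bench import r
print(r.hand_in())"
```

```text
the job is handed in; nothing more can be done
None
```

The salve jar sits in the wide round nest, turned to within about 2 mm of the pointer line, and the bar is still gripped at 40 N; I handed the job in at about 11.7 s, and no verdict came back.

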